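# Pin the rack carrier of a bench shaker with a drift, then bolt it

## Robot

A 6-joint arm with a two-finger parallel gripper is mounted at the origin on the work surface; the furniture and walls round the work are solid. World frame = base frame: x ahead of the robot, y to its left, z up, the work surface at z = 0. Lengths are in m, angles in degrees, forces in N, time in s.
With the tool pointing down it reaches from about 0.25 to 0.725 m from the base axis. Payload 9.7 kg.
Tool frame: the origin (TCP) lies at the very end of the fingers, on their centre line; the grasp point (between the pads) lies 19 mm behind it; z points along the fingers, y is the line along which they close (so a half turn about z gives the same grasp; the last joint's range is limited). The gripper opens to 85 mm and grips with 20 to 120 N. Pads are 22 mm wide; open, the fingers measure 114 mm over their backs; the gripper's body (76 mm by 85 mm) begins 54 mm behind the grasp point. The pads swing forward as they close: fully open they stand 13 mm farther back than shut.
Start: joints at [-75.974, 4.979, 10.078, 95.1, 0, 90], TCP at [0.133, -0.534, 0.231] pointing down, gripper open.
Joint ranges: [-179.16, 179.16], [-48.56, 103.87], [-65.8, 70.77], [-126.05, 130.52], [-82.76, 87.17], [-180, 180]. Speed limits (degrees/s): [127.2, 127.2, 147.25, 180, 180, 180].

## Interface

Orientations are given as [roll, pitch, yaw] about the fixed x, y, z axes, in that order (R = Rz(yaw) Ry(pitch) Rx(roll)).
In Python, from workcell import bot gives the robot as it stands.
- The arm moves only by the tool arm_command, never from a script. Its argument "series" is a list of rows, each a list of 4 numbers: the shift along the tool's x, y, z in m, then the turn about the tool's z in rad. A call has exactly 5 rows; each row is the pose to reach, as a shift and turn from the pose commanded when the call began, along the tool's axes at that moment; what a row does not reach only later rows make up. A row lasts 1/10 s, in which the tool goes at most 50 mm and 8.59 degrees, less where a joint would pass 70% of its speed; a pose out of reach is approached as far as the arm can. A call with a gripper value outside its range is refused whole. "hand" is the finger opening in m, from 0 to 0.0854, set as the call begins (left out, the last holds). The fingers move at their own pace and stop on an object; "grip_force" is the grip in N (left out, the last holds). Time passes only in rows, so rows that repeat a pose let the fingers close, or fill a call up. It gives the time, the measured TCP pose, the force, the opening and the grip force at its end, in the units of the state.
- bot.get_obs(): the state, without advancing time (a new reading comes with each control period).
- bot.camera(name): name is "scene" or "top"; returns a dict with "color" (420x560x3 uint8, blue, green, red), "camera_matrix" (3x3 intrinsics, pixels), "xyz" and "orientation" of the camera in the world. Camera axes: x right, y up, looking along -z (the intrinsics and any distortion apply to the point x, -y, -z); pixel columns grow to the right and rows downward; lengths in m; the calibration is good to about 2 mm. A picture is of the moment at which its call begins. There is no depth.
- bot.job_done(): hands the job in; it is judged then, once.
Trained networks look in the newest picture that a camera, given by its name, has taken for a name from the list of things; names that differ only in an ending like _2 or _b are one class to them, and where a whole thing is asked for, a point or a joint stands for the part that bears it (a point fixed in the world has none). Each returns a list of dicts, best first, with "confidence" (0 to 1); they miss things now and then, are a little off and sometimes report something else, mostly with a low value. They report only what shows in the picture. A call takes as long as a camera call. They do not tell look-alikes from the thing itself.
- bot.find_in(camera, target): "location" ([column, row] in pixels, amid what is visible of it).
- bot.mark_of(camera, target): "location" ([column, row] in pixels: a listed point, or the origin of a listed thing).
The state is a dict: "time": time; "q": joint angles; "qd": joint speeds; "joint_efforts": joint torques, N m; "ee_pos": TCP position; "tcp_rot": TCP orientation; "wrist_force": force on the tool from outside, world axes, zero at the start; "torque": the same for the moment, N m; "opening": finger opening in m; "grasp_force": force on a finger pad.
Only numpy, scipy, OpenCV 4.12 (cv2) and the standard library are available. Lean on these libraries where they do the work, as an engineer would, in place of code of your own. Each camera call takes 0.05 s, during which the arm holds its last target. There are 200 camera calls.

## Task

The blue rack carrier on the shaker has slipped out of line: feel for the platform's bolt hole through the carrier's with the tapered drift (orange handle) and work it down until its collar sits on the carrier and the holes line up, then put the drift back upright in an empty hole of the pin stand and fit the black-headed bolt fully home in the lined-up holes. Do not force the drift or the bolt, shift the carrier with nothing but the drift and bolt (hands off it and its tube rack), and leave everything else on the bench where it is.

Things in the scene. Friction and masses are not known exactly. Their poses are not given: they have to be found in the camera images.
- carrier_hole (a point): centre of the mouth of the plain 16 mm through hole in the blue carrier's ear, at its top face; z up. The matching hole in the platform below (16 mm, vertical, 52 mm deep) is not measured and half hidden under the 8 mm plate: at the start its axis lies 3 to 6.5 mm from here towards the carrier's +y and anywhere up to 5.5 mm to either side, to be felt for with the drift. Nothing within 60 mm stands above the plate.
- carrier_end (a point): middle of the carrier's round far end, at its top face, 220 mm from carrier_hole. The white bench shaker (fixed, 240 x 264 mm) has an aluminium platform 250 x 270 mm whose top, level with the carrier's underside, is 60 to 68 mm above the bench, as its levelling feet are set.
- carrier: blue 8 mm steel plate lying on the shaker's platform, held by a bolt through a slot near its other end, about which it swings and slides; origin at mid-slot, at the plate's underside, y pointing to carrier_hole, 170 mm away, z up. It moves stiffly (some 6 N of side force at the hole) and stays where left. A blue tube block, 70 mm wide, 36 mm high, is fixed on it, its near edge 77 mm from carrier_hole.
- drift: tapered steel drift, upright in the pin stand at the start; origin at the centre of its tip, z up along its axis. 4 mm wide at the tip, widening evenly to 15.4 mm at 43 mm, straight to 50 mm, collar 34 mm wide from 50 to 57 mm for the fingers to push on, round orange handle 22 mm wide from 57 to 99 mm. About 130 g. Home, with its collar on the carrier, its tip is 50 mm below carrier_hole.
- bolt: steel bolt with a plain 14 mm shank (no turning needed), upright in the pin stand at the start; origin at the centre of its nose, z up along its axis. Nose tapered from 9 to 14 mm over 4 mm, shank to 30 mm, flange 34 mm wide from 30 to 37 mm, round black knurled head 24 mm wide from 37 to 68 mm. About 100 g. Home, its flange lies on the carrier, its nose 30 mm below carrier_hole.
- stand_hole_a (a point): mouth of one of the pin stand's two holes, 22 mm wide, 50 mm deep, in the stand's top 56 mm above the bench; the stand is a grey block 50 x 134 mm on a black foot, fixed. Drift and bolt stand one in each hole, which in which varies, collar or flange on the stand's top.
- stand_hole_b (a point): mouth of the pin stand's other hole, alike, 84 mm from stand_hole_a.
- timer: bystander: white countdown timer behind the pin stand (a second one by the centrifuge does not matter), 62 x 62 x 18 mm; origin at the centre of its underside.
- stick_jar: bystander: white jar with wooden sticks, 86 mm wide, 163 mm high; origin at the centre of its underside.
- white_bottle: bystander: white bottle with green cap, 48 mm wide, 93 mm high; origin at the centre of its underside.
Mind the look-alikes: they are no part of the job. What is shaped like the bolt but pink or red is not meant.

How it is judged (in metres and radians):
On the way, in this order (a step that is already met when the one before it is completed fails the run):
1. the drift stands in both holes with its collar down on the carrier within 1.2 mm, which lines the holes up (z of drift in the frame of carrier_hole below -0.0488 m and horizontal distance between drift and carrier_hole below 0.008 m), for 0.2 s.
2. the bolt is fully home in both holes, its flange down on the carrier within 2 mm (z of bolt in the frame of carrier_hole below -0.028 m and horizontal distance between bolt and carrier_hole below 0.005 m), for 0.2 s.
At the end, for the whole second after the job is handed in: the bolt is home through both holes with its flange within 2 mm of the carrier's top, upright (within 0.12 rad) and at rest; the drift stands at rest in a hole of the pin stand (tip less than 15 mm above the bench, within 0.2 rad of upright) (all of step 2 and angle between bolt's own z axis and vertical below 0.12 rad and (horizontal distance between drift and stand_hole_a below 0.012 m or horizontal distance between drift and stand_hole_b below 0.012 m) and height (world z) of drift below 0.015 m and angle between drift's own z axis and vertical below 0.2 rad and linear speed of each of bolt, drift below 0.02 m/s); the robot touches nothing.
It fails at once if drift or bolt forced: more than 30 N between it and the carrier (contact force between any of drift, bolt and carrier above 30 N).
It fails at once if the carrier or its tube rack is pushed with the hand or arm (over 3 N) (contact force between any of the fingers, the arm and carrier above 3 N).
It fails at once if a bystander is shifted by more than 25 mm (distance of any of timer, stick_jar, white_bottle from where it was at the start of the episode above 0.025 m).
It also fails if it takes over 72 s, if anything falls off the work surface, if the arm or the gripper's body presses on something with over 40 N, if the wrist force passes 120 N, or if a joint passes its speed limit or range.

## Working session

There is one attempt and no reset: what is moved stays moved. The work goes in short steps, Python scripts to look and compute and a tool call to move; the robot and the scene stay as the last step left them, time stands still between calls to the robot, and variables do not carry over. Pictures are saved under pics/ and viewed, at most 10 in all, crops included, and the job is handed in when it is done.

Besides the shell and the picture viewer there is one more tool, called after "Emit:" as name(argument=value, ...), one argument or row to a line, values as JSON. arm_command: Moves the arm, as the interface text tells. Its arguments: {"type":"object","properties":{"series":{"type":"array"},"hand":{"type":"number"},"grip_force":{"type":"number"}},"required":["series"]}

```bash
mkdir -p pics
cat > h.py <<'E'
import numpy as np, cv2
from scipy.spatial.transform import Rotation as R
from workcell import bot
def cam(n):
    return bot.camera(n)
def rot(c):
    o=np.array(c["orientation"],float)
    return o if o.shape==(3,3) else R.from_euler('xyz',o,degrees=True).as_matrix()
def ray(c,uv):
    K=np.array(c["camera_matrix"]); p=np.linalg.inv(K)@[uv[0],uv[1],1]
    return np.array(c["xyz"]), rot(c)@[p[0],-p[1],-p[2]]
def at_z(c,uv,z):
    o,d=ray(c,uv); return o+d*(z-o[2])/d[2]
def tri(c1,u1,c2,u2):
    A=np.zeros((3,3));b=np.zeros(3);rs=[ray(c1,u1),ray(c2,u2)]
    for o,d in rs:
        d=d/np.linalg.norm(d);P=np.eye(3)-np.outer(d,d);A+=P;b+=P@o
    x=np.linalg.solve(A,b)
    return x,[np.linalg.norm(np.cross(x-o,d/np.linalg.norm(d))) for o,d in rs]
E
python3 - <<'E'
from h import *
C={n:cam(n) for n in("scene","top")}
for n,c in C.items():
    cv2.imwrite(f"pics/{n}0.png",c["color"]); print({k:np.round(v,4).tolist() if k!="color" else 0 for k,v in c.items()})
for t in ["carrier_hole","carrier_end","carrier","drift","bolt","stand_hole_a","stand_hole_b","timer","stick_jar","white_bottle"]:
    for n in C:
        print(t,n,[(np.round(d["location"],1).tolist(),round(d["confidence"],2)) for d in bot.mark_of(n,t)[:3]])
print(bot.get_obs())
E
```

```text
{'color': 0, 'camera_matrix': [[526.5916, 0.0, 274.6599], [0.0, 526.5916, 224.6775], [0.0, 0.0, 1.0]], 'xyz': [0.1344, -0.7067, 1.0732], 'orientation': [39.905, 0.2521, -30.634]}
{'color': 0, 'camera_matrix': [[413.7208, 0.0, 281.4133], [0.0, 413.7208, 214.794], [0.0, 0.0, 1.0]], 'xyz': [0.4074, 0.0322, 1.2073], 'orientation': [8.2558, -0.0622, -89.7056]}
carrier_hole scene [([258.8, 193.5], 0.6)]
carrier_hole top [([242.2, 211.1], 0.94), ([421.3, 175.0], 0.7), ([299.6, 202.9], 0.21)]
carrier_end scene [([314.8, 239.3], 0.66)]
carrier_end top [([319.3, 196.8], 0.67)]
carrier scene [([304.5, 228.5], 0.62)]
carrier top [([300.6, 199.8], 0.84)]
drift scene [([324.4, 371.7], 0.51)]
drift top [([411.1, 253.8], 0.43)]
bolt scene [([311.1, 332.8], 0.79), ([276.4, 317.8], 0.7), ([306.1, 294.8], 0.66)]
bolt top [([384.0, 244.1], 0.69), ([344.7, 231.3], 0.62), ([398.9, 212.4], 0.5)]
stand_hole_a scene [([327.8, 364.0], 0.94), ([317.7, 323.9], 0.78), ([230.3, 134.4], 0.18)]
stand_hole_a top [([387.3, 242.2], 0.8), ([419.1, 256.3], 0.72)]
stand_hole_b scene [([327.8, 364.0], 0.94), ([317.7, 323.
[... 356 characters left out ...]
 top [([419.3, 178.0], 0.56)]
{'time': 1.1, 'q': array([-7.59770552e+01,  4.97935137e+00,  1.00797919e+01,  9.50994486e+01,
       -6.01330217e-04,  9.00007693e+01]), 'qd': array([-0.03062984,  0.12840859,  0.18945306, -0.03488736, -0.02230515,
       -0.0605466 ]), 'joint_efforts': array([-1.01454887e-06, -5.20103681e+01,  4.64869916e+01,  1.50857701e-03,
       -2.20331394e-04,  1.11773097e-06]), 'ee_pos': array([ 0.13326957, -0.53361696,  0.23129395]), 'tcp_rot': array([1.79999008e+02, 6.01316898e-04, 1.40221755e+01]), 'wrist_force': array([-0.42124348,  0.20361327,  0.64041514]), 'torque': array([ 0.03279617, -0.03727522,  0.04073873]), 'grasp_force': 0.0, 'opening': 0.08563070399822292}
```

View pics/scene0.png

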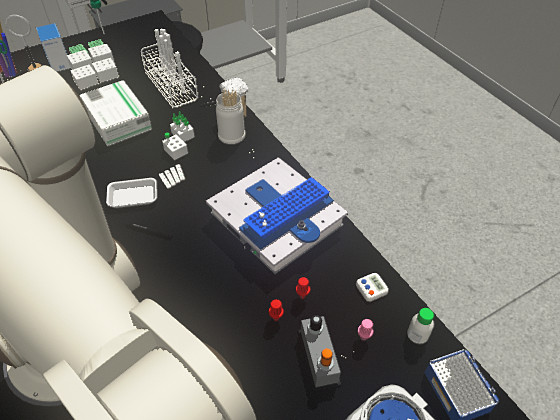

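View pics/top0.png

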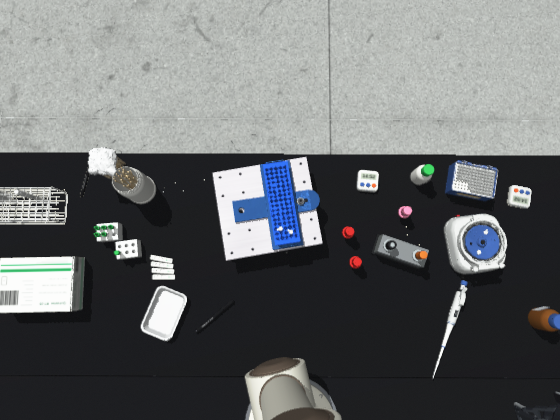

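Run:
```python
from h import *
C={n:cam(n) for n in("scene","top")}
s,t=C["scene"],C["top"]
P=dict(hole=((258.8,193.5),(242.2,211.1)),end=((314.8,239.3),(319.3,196.8)),carrier=((304.5,228.5),(300.6,199.8)),drift=((324.4,371.7),(411.1,253.8)),bolt=((311.1,332.8),(384,244.1)),sA=((327.8,364),(419.1,256.3)),sB=((317.7,323.9),(387.3,242.2)),timer=((370.4,287.9),(366.6,183.3)),jar=((230.3,133.6),(145.2,188.5)),bottle=((416.1,331.5),(419.3,178)))
X={}
for k,(a,b) in P.items():
    x,e=tri(s,a,t,b); X[k]=x; print(k,x.round(4),np.round(e,4))
n=np.linalg.norm
print(n(X["hole"]-X["end"]),n(X["sA"]-X["sB"]))
for k in("sA","sB"): print(k,at_z(s,P[k][0],.056).round(4),at_z(t,P[k][1],.056).round(4))
```

```text
hole [0.584  0.1426 0.0548] [0.0007 0.0007]
end [ 0.6212 -0.0728  0.0697] [0.0029 0.0029]
carrier [ 0.6188 -0.0228  0.0586] [0.0018 0.0018]
drift [ 0.4687 -0.3441  0.0053] [0.001 0.001]
bolt [ 0.492  -0.2606  0.0236] [0.0043 0.0043]
sA [ 0.4631 -0.3509  0.0594] [0.0033 0.0033]
sB [ 0.4994 -0.2633  0.0584] [0.0008 0.0008]
timer [ 0.6805 -0.2223  0.0031] [0.0025 0.0025]
jar [0.6509 0.4315 0.0217] [0.0043 0.0043]
bottle [ 0.6921 -0.3739  0.0179] [0.0005 0.0005]
0.2190651383422951 0.09479999012425532
sA [ 0.4673 -0.3507  0.056 ] [ 0.4602 -0.3506  0.056 ]
sB [ 0.5011 -0.2625  0.056 ] [ 0.4989 -0.2636  0.056 ]
```

Scene: black-headed bolt at (316,323) and orange drift at (326,355) in the grey stand. Top: the carrier's hole is at about (242,211), the drift at (421,255), the bolt at (391,244), and the decoys are red and pink. I'll refine with shape fits next.

```bash
cat >> h.py <<'E'
from scipy.optimize import least_squares
def proj(c,X):
    X=np.atleast_2d(X); p=(X-np.array(c["xyz"]))@rot(c); p=p*[1,-1,-1]
    q=p@np.array(c["camera_matrix"]).T; return q[:,:2]/q[:,2:]
def cyl(x,y,z0,z1,r):
    a=np.linspace(0,2*np.pi,40)
    return np.array([[x+r*np.cos(t),y+r*np.sin(t),z] for z in(z0,z1) for t in a])
def hullc(c,P):
    h=cv2.convexHull(proj(c,P).astype(np.float32)); m=cv2.moments(h); return np.array([m["m10"],m["m01"]])/m["m00"]
def blob(c,lo,hi,near,rad):
    hsv=cv2.cvtColor(c["color"],cv2.COLOR_BGR2HSV); m=cv2.inRange(hsv,lo,hi)
    k=np.zeros_like(m); cv2.circle(k,tuple(int(v) for v in near),rad,255,-1); m&=k
    M=cv2.moments(m,True); return np.array([M["m10"],M["m01"]])/M["m00"],M["m00"]
def fitxy(obs,z0,z1,r,x0):
    f=lambda p:np.concatenate([hullc(c,cyl(*p,z0,z1,r))-u for c,u in obs])
    s=least_squares(f,x0,diff_step=1e-3); return s.x,s.fun
E
python3 - <<'E'
from h import *
C={n:cam(n) for n in("scene","top")}
s,t=C["scene"],C["top"]
O=((5,120,80),(18,255,255))
a,na=blob(s,*O,(326,355),16); b,nb=blob(t,*O,(421,255),12); print(a,na,b,nb)
for obs in ([(s,a)],[(t,b)],[(s,a),(t,b)]): print(fitxy(obs,.063,.105,.011,(.47,-.35)))
for c,n in C.items() if 0 else [(s,"s"),(t,"t")]:
    pass
def crop(c,u,w=25):
    x,y=map(int,u); return cv2.resize(c["color"][y-w:y+w,x-w:x+w],(390,290) if 0 else (300,300),interpolation=cv2.INTER_CUBIC)
cv2.imwrite("pics/crop.png",np.vstack([np.hstack([crop(s,(259,193)),crop(s,(322,340))]),np.hstack([crop(t,(242,211)),crop(t,(404,250))])]))
# dark hole centroid on the blue plate
for c,u in((s,(260,190)),(t,(242,211))):
    x,y=u; g=c["color"][y-9:y+10,x-9:x+10,0]; print(g)
E
```

```text
[326.2027972  356.46853147] 143.0 [421.4691358  254.69135802] 81.0
(array([ 0.46437427, -0.34561432]), array([-2.05330252e-07, -6.07432582e-07]))
(array([ 0.46327826, -0.34743139]), array([-1.13853702e-06, -8.78287835e-07]))
(array([ 0.46389177, -0.34632495]), array([ 0.00043591,  0.39322876, -0.41879342, -0.22989997]))
[[228 228 228 231 231 234 237 212 169 154 158 161 160 155 165 202 232 233
  230]
 [228 229 230 233 240 216 178 165 159 161 160 164 161 162 157 159 201 233
  233]
 [231 232 236 214 180 167 160 162 164 163 164 163 163 161 160 156 158 202
  235]
 [236 229 214 172 157 160 163 163 165 165 163 161 162 165 162 161 157 159
  185]
 [219 174 167 159 160 161 164 168 168 171 167 166 166 162 163 164 159 158
  156]
 [168 158 158 160 164 168 157 124 117 109 143 167 168 166 162 162 160 162
  162]
 [161 162 161 161 168 143  99  90  90  87  99 140 164 165 162 164 164 164
  161]
 [164 164 163 163 169 118  82  99 120 111  92 102 159 168 164 165 163 163
  163]
 [160 163 163 162 165 129 117 121 120 114 123 122 162 166 165 161 164 165
  164]
 [163 164 163 162 162 160 149 131 114 123 142 159
[... 1601 characters left out ...]
  47  27  59 169 179 170 169 169 170 171 167
  168]
 [240 172 171 171 169 170 159 143 143 146 167 172 170 169 169 169 170 167
  168]
 [242 172 172 171 169 170 169 168 168 169 171 170 169 169 169 168 167 167
  168]
 [243 190 173 172 171 169 169 171 169 171 170 170 169 171 169 169 168 168
  169]
 [245 212 172 173 172 172 171 172 171 170 171 171 171 172 171 170 169 169
  169]
 [245 218 172 173 173 171 170 172 172 171 171 171 171 173 171 170 170 169
  169]
 [243 226 171 172 172 170 169 172 172 171 172 170 170 171 170 170 170 170
  169]
 [243 229 172 171 171 170 170 172 172 172 173 170 170 170 171 168 150 133
  122]
 [244 239 171 171 172 172 172 172 171 154 152 135 147 143 128 128 132 139
  137]]
```

View pics/crop.png

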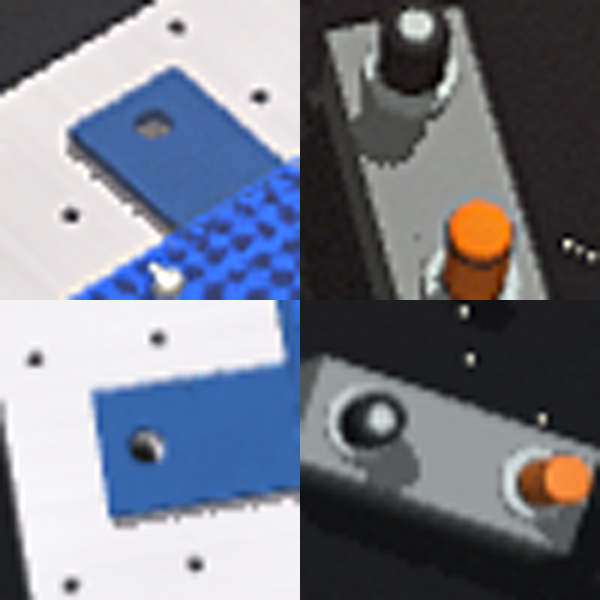

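Crop: the carrier's hole is at top (240.8,209.8) and scene (259.2,188.1), so the network's scene mark was about 5 px off. The bolt's bright top is at scene (316,318.2) and top (392.3,244.2).

Run:
```python
from h import *
C={n:cam(n) for n in("scene","top")}
s,t=C["scene"],C["top"]
print("hole",tri(s,(259.2,188.1),t,(240.8,209.8)))
for z in(.068,.072,.076): print(z,at_z(s,(259.2,188.1),z).round(4),at_z(t,(240.8,209.8),z).round(4))
b=tri(s,(316,318.2),t,(392.3,244.2));print("bolt",b, at_z(s,(316,318.2),.094),at_z(t,(392.3,244.2),.094))
d=np.array([.464,-.3465]); v=d-at_z(t,(392.3,244.2),.094)[:2]; print(np.linalg.norm(v),np.degrees(np.arctan2(v[1],v[0])))
o=bot.get_obs()
def totool(x,y,z): return R.from_euler('xyz',o["tcp_rot"],degrees=True).as_matrix().T@(np.array([x,y,z])-o["ee_pos"])
print(o["time"],totool(*d,.12))
```

```text
hole (array([0.5857967 , 0.14449611, 0.07246589]), [np.float64(0.00029035014308187045), np.float64(0.0002903501430819071)])
0.068 [0.5881 0.1482 0.068 ] [0.5862 0.145  0.068 ]
0.072 [0.5863 0.1448 0.072 ] [0.5856 0.1446 0.072 ]
0.076 [0.5845 0.1414 0.076 ] [0.585  0.1442 0.076 ]
bolt (array([ 0.49074117, -0.26675555,  0.09599554]), [np.float64(0.000341719639310265), np.float64(0.0003417196393101282)]) [ 0.49180276 -0.26595767  0.094     ] [ 0.49057351 -0.26715053  0.094     ]
0.08368088045051945 -108.51528965399852
1.4 [ 0.36620396 -0.10136375  0.11127585]
```

Emit:
arm_command(
  series=[
    [0.045, -0.0125, 0.01, -0.14],
    [0.09, -0.025, 0.02, -0.28],
    [0.135, -0.0375, 0.03, -0.42],
    [0.18, -0.05, 0.04, -0.56],
    [0.225, -0.0625, 0.05, -0.7],
  ],
  hand=0.085,
  grip_force=60,
)

```text
time: 1.9
ee_pos: [0.3379, -0.4173, 0.1811]
tcp_rot: [180.0, 0.0, 54.4]
wrist_force: [0.6, -0.6, -0.8]
opening: 0.0853
grasp_force: 0.0
```

```bash
cat > go.py <<'E'
import sys
from h import *
o=bot.get_obs()
def go(x,y,z,yaw):
    M=R.from_euler('xyz',o["tcp_rot"],degrees=True).as_matrix()
    d=M.T@(np.array([x,y,z])-o["ee_pos"]); print("shift",d.round(4),"turn",round(float(np.radians((o["tcp_rot"][2]-yaw+180)%360-180)),4))
print(round(o["time"],2),"pos",o["ee_pos"].round(4),"rot",o["tcp_rot"].round(2),"F",o["wrist_force"].round(2),"T",o["torque"].round(2),"open",round(o["opening"],4),o["grasp_force"])
if len(sys.argv)>4: go(*map(float,sys.argv[1:5]))
E
python3 go.py .464 -.3465 .135 71.5
```

```text
1.9 pos [ 0.3379 -0.4173  0.1811] rot [1.7997e+02 1.0000e-02 5.4450e+01] F [ 0.58 -0.57 -0.78] T [-0.02 -0.01  0.03] open 0.0853 0.0
shift [0.1309 0.0614 0.0461] turn -0.2976
```

Emit:
arm_command(
  series=[
    [0.035, 0.016, 0.012, -0.1],
    [0.075, 0.035, 0.026, -0.2],
    [0.115, 0.053, 0.04, -0.3],
    [0.131, 0.0615, 0.046, -0.3],
    [0.131, 0.0615, 0.046, -0.3],
  ],
)

```text
time: 2.4
ee_pos: [0.4643, -0.3468, 0.1339]
tcp_rot: [-179.9, -0.0, 71.4]
wrist_force: [-0.7, 0.0, -0.1]
opening: 0.085
grasp_force: 0.0
```

```bash
python3 go.py .464 -.3465 .068 71.5
python3 - <<'E'
from h import *
c=cam("scene"); cv2.imwrite("pics/s1.png",cv2.resize(c["color"][240:420,220:420],(800,600) if 0 else (600,540),interpolation=cv2.INTER_CUBIC))
E
```

```text
2.4 pos [ 0.4643 -0.3468  0.1339] rot [-1.799e+02 -4.000e-02  7.142e+01] F [-0.73  0.01 -0.07] T [ 0.02 -0.03  0.03] open 0.085 0.0
shift [ 0.0001 -0.0003  0.0659] turn -0.0014
```

View pics/s1.png

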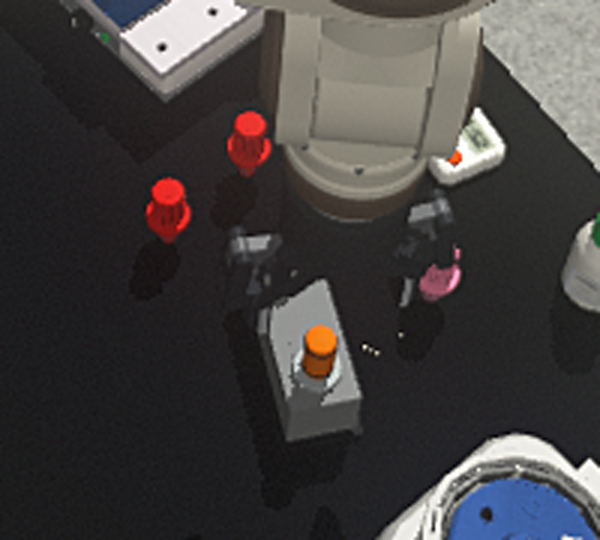

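The picture shows the fingers straddling the orange drift across the stand, clear of its neighbours. Descend and grip.

Emit:
arm_command(
  series=[
    [0, 0, 0.02, 0],
    [0, 0, 0.045, 0],
    [0, 0, 0.066, 0],
    [0, 0, 0.068, 0],
    [0, 0, 0.068, 0],
  ],
)

```text
time: 2.95
ee_pos: [0.4622, -0.3491, 0.068]
tcp_rot: [-180.0, 0.0, 71.2]
wrist_force: [0.3, 0.4, 1.1]
opening: 0.0852
grasp_force: 0.0
```

Emit:
arm_command(
  series=[
    [0, 0, 0, 0],
    [0, 0, 0, 0],
    [0, 0, 0, 0],
    [0, 0, 0, 0],
    [0, 0, 0, 0],
  ],
  hand=0.0,
  grip_force=50,
)

```text
time: 3.45
ee_pos: [0.4633, -0.3484, 0.0678]
tcp_rot: [180.0, 0.0, 71.3]
wrist_force: [-0.2, 0.7, 3.7]
opening: 0.0207
grasp_force: 48.7
```

Emit:
arm_command(
  series=[
    [0, 0, -0.01, 0],
    [0, 0, -0.04, 0],
    [0, 0, -0.075, 0],
    [0, 0, -0.115, 0],
    [0, 0, -0.15, 0],
  ],
)

```text
time: 3.95
ee_pos: [0.4629, -0.3481, 0.2197]
tcp_rot: [180.0, 0.0, 71.3]
wrist_force: [0.5, -1.4, -0.4]
opening: 0.021
grasp_force: 49.0
```

```bash
python3 go.py .586 .1445 .215 99
```

```text
3.95 pos [ 0.4629 -0.3481  0.2197] rot [1.7996e+02 1.0000e-02 7.1330e+01] F [ 0.54 -1.4  -0.41] T [-0.02  0.   -0.02] open 0.021 49.02384281158447
shift [ 0.5061 -0.0411  0.0046] turn -0.483
```

Emit:
arm_command(
  series=[
    [0.035, -0.003, 0, 0],
    [0.08, -0.006, 0, 0],
    [0.125, -0.01, 0, 0],
    [0.17, -0.014, 0, 0],
    [0.215, -0.018, 0, 0],
  ],
)

```text
time: 4.45
ee_pos: [0.5148, -0.1371, 0.2179]
tcp_rot: [180.0, -0.0, 71.3]
wrist_force: [0.7, 0.6, -1.4]
opening: 0.0209
grasp_force: 49.3
```

Emit:
arm_command(
  series=[
    [0.045, -0.004, 0, 0],
    [0.09, -0.008, 0, 0],
    [0.135, -0.011, 0, 0],
    [0.18, -0.015, 0, 0],
    [0.22, -0.018, 0, 0],
  ],
)

```text
time: 4.95
ee_pos: [0.5682, 0.0776, 0.2178]
tcp_rot: [180.0, -0.0, 71.4]
wrist_force: [0.2, 0.3, -1.3]
opening: 0.0209
grasp_force: 49.3
```

Emit:
arm_command(
  series=[
    [0.03, -0.002, 0, -0.12],
    [0.05, -0.003, 0, -0.24],
    [0.07, -0.005, 0, -0.36],
    [0.071, -0.005, 0, -0.483],
    [0.071, -0.005, 0, -0.483],
  ],
)

```text
time: 5.45
ee_pos: [0.5861, 0.1449, 0.2174]
tcp_rot: [-180.0, 0.0, 99.2]
wrist_force: [1.4, 0.1, -1.2]
opening: 0.021
grasp_force: 49.3
```

Run:
```python
from h import *
C={n:cam(n) for n in("scene","top")}
o=bot.get_obs();print(o["ee_pos"],o["tcp_rot"],o["wrist_force"])
s,t=C["scene"],C["top"]
for k in("drift","carrier_hole"):
    for n in C: print(k,n,[(np.round(d["location"],1).tolist(),round(d["confidence"],2)) for d in bot.mark_of(n,k)[:2]])
tip=o["ee_pos"]-[0,0,.062]
print(proj(s,tip),proj(t,tip))
x,y=map(int,proj(s,tip)[0]); a=cv2.resize(s["color"][y-50:y+50,x-60:x+60],(480,400),interpolation=cv2.INTER_CUBIC); print("scene crop origin",x-60,y-50)
cv2.imwrite("pics/s2.png",a)
```

```text
[0.58613248 0.14405455 0.21750623] [-1.79992933e+02  3.96365996e-03  9.87921982e+01] [ 0.52835249  0.13155237 -1.50004139]
drift scene [([257.9, 165.7], 0.54), ([258.0, 187.4], 0.37)]
drift top []
carrier_hole scene [([257.4, 188.1], 0.9)]
carrier_hole top [([241.8, 210.1], 0.61)]
[[258.39882731 165.19018928]] [[237.92100688 204.55722051]]
scene crop origin 198 115
```

View pics/s2.png

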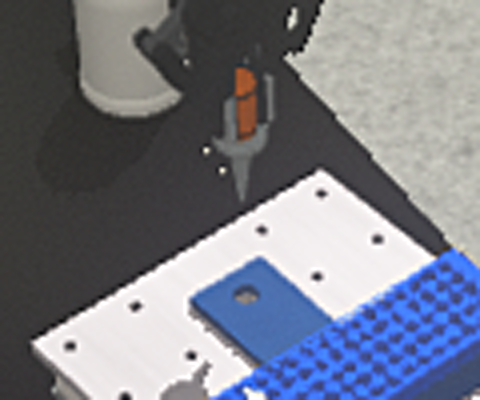

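Scene: the tip is at (258,165), as predicted for a straight grasp. The hole is at (259,188). Offset the tip 4 mm towards carrier +y and descend.

Emit:
arm_command(
  series=[
    [0.001, 0, 0.02, 0],
    [0.002, 0, 0.045, 0],
    [0.003, 0, 0.065, 0],
    [0.004, 0, 0.074, 0],
    [0.004, 0, 0.074, 0],
  ],
)

```text
time: 6.25
ee_pos: [0.585, 0.1479, 0.1422]
tcp_rot: [-179.9, 0.0, 98.9]
wrist_force: [0.5, 0.0, -0.9]
opening: 0.0207
grasp_force: 49.2
```

Emit:
arm_command(
  series=[
    [0, 0, 0.002, 0],
    [0, 0, 0.004, 0],
    [0, 0, 0.006, 0],
    [0, 0, 0.008, 0],
    [0, 0, 0.01, 0],
  ],
)

```text
time: 6.75
ee_pos: [0.5857, 0.1481, 0.1333]
tcp_rot: [180.0, -0.0, 99.0]
wrist_force: [0.4, -0.3, -1.9]
opening: 0.0206
grasp_force: 49.2
```

```bash
python3 go.py .5854 .1485 .125 99
```

```text
6.75 pos [0.5857 0.1481 0.1333] rot [179.98  -0.    98.99] F [ 0.39 -0.33 -1.92] T [ 0.01  0.01 -0.02] open 0.0206 49.22790348529816
shift [ 0.0004 -0.0003  0.0083] turn -0.0001
```

Tip about at the plate's top; feel downwards.

Emit:
arm_command(
  series=[
    [0, 0, 0.001, 0],
    [0, 0, 0.002, 0],
    [0, 0, 0.003, 0],
    [0, 0, 0.004, 0],
    [0, 0, 0.004, 0],
  ],
)

```text
time: 7.25
ee_pos: [0.5856, 0.148, 0.1292]
tcp_rot: [-180.0, 0.0, 99.0]
wrist_force: [0.2, -0.4, -0.5]
opening: 0.0207
grasp_force: 49.2
```

Emit:
arm_command(
  series=[
    [0, 0, 0.001, 0],
    [0, 0, 0.002, 0],
    [0, 0, 0.003, 0],
    [0, 0, 0.003, 0],
    [0, 0, 0.003, 0],
  ],
)

```text
time: 7.75
ee_pos: [0.5856, 0.1479, 0.1262]
tcp_rot: [-180.0, 0.0, 99.0]
wrist_force: [-1.4, -2.5, -1.0]
opening: 0.0208
grasp_force: 49.3
```

Emit:
arm_command(
  series=[
    [0, 0, 0.001, 0],
    [0, 0, 0.002, 0],
    [0, 0, 0.003, 0],
    [0, 0, 0.003, 0],
    [0, 0, 0.003, 0],
  ],
)

```text
time: 8.25
ee_pos: [0.5856, 0.1479, 0.1232]
tcp_rot: [-180.0, 0.0, 99.0]
wrist_force: [-0.3, -5.2, 0.9]
opening: 0.0205
grasp_force: 49.5
```

Emit:
arm_command(
  series=[
    [0, 0, 0.001, 0],
    [0, 0, 0.002, 0],
    [0, 0, 0.003, 0],
    [0, 0, 0.004, 0],
    [0, 0, 0.004, 0],
  ],
)

```text
time: 8.75
ee_pos: [0.5856, 0.1476, 0.1194]
tcp_rot: [-180.0, 0.1, 99.0]
wrist_force: [-0.7, -5.7, 2.9]
opening: 0.0211
grasp_force: 49.6
```

Emit:
arm_command(
  series=[
    [0, 0, 0.001, 0],
    [0, 0, 0.002, 0],
    [0, 0, 0.003, 0],
    [0, 0, 0.004, 0],
    [0, 0, 0.004, 0],
  ],
)

```text
time: 9.25
ee_pos: [0.5855, 0.1477, 0.1154]
tcp_rot: [-180.0, 0.0, 99.0]
wrist_force: [-1.9, -6.5, 2.8]
opening: 0.0209
grasp_force: 49.7
```

Emit:
arm_command(
  series=[
    [0, 0, 0.001, 0],
    [0, 0, 0.002, 0],
    [0, 0, 0.003, 0],
    [0, 0, 0.003, 0],
    [0, 0, 0.003, 0],
  ],
)

```text
time: 9.75
ee_pos: [0.5853, 0.1476, 0.1124]
tcp_rot: [-180.0, 0.0, 99.0]
wrist_force: [-3.1, -7.1, 4.0]
opening: 0.0209
grasp_force: 49.8
```

Emit:
arm_command(
  series=[
    [0, 0, 0.001, 0],
    [0, 0, 0.002, 0],
    [0, 0, 0.003, 0],
    [0, 0, 0.004, 0],
    [0, 0, 0.004, 0],
  ],
)

```text
time: 10.25
ee_pos: [0.5851, 0.1475, 0.1086]
tcp_rot: [-179.9, 0.1, 99.0]
wrist_force: [-4.9, -7.4, 4.9]
opening: 0.0208
grasp_force: 50.0
```

Emit:
arm_command(
  series=[
    [0, 0, 0.001, 0],
    [0, 0, 0.002, 0],
    [0, 0, 0.003, 0],
    [0, 0, 0.004, 0],
    [0, 0, 0.004, 0],
  ],
)

```text
time: 10.75
ee_pos: [0.5847, 0.1474, 0.1047]
tcp_rot: [-179.9, 0.1, 99.0]
wrist_force: [-7.7, -8.2, 7.7]
opening: 0.0209
grasp_force: 50.3
```

Emit:
arm_command(
  series=[
    [0, -0.0005, 0, 0],
    [0, -0.001, 0, 0],
    [0, -0.0015, 0, 0],
    [0, -0.002, 0, 0],
    [0, -0.002, 0, 0],
  ],
)

```text
time: 11.25
ee_pos: [0.5841, 0.1473, 0.1047]
tcp_rot: [179.9, 0.1, 99.0]
wrist_force: [0.1, -5.7, 2.7]
opening: 0.0208
grasp_force: 49.4
```

Emit:
arm_command(
  series=[
    [0, 0, 0.001, 0],
    [0, 0, 0.002, 0],
    [0, 0, 0.003, 0],
    [0, 0, 0.004, 0],
    [0, 0, 0.004, 0],
  ],
)

```text
time: 11.75
ee_pos: [0.5837, 0.1472, 0.1008]
tcp_rot: [180.0, 0.1, 99.0]
wrist_force: [-2.6, -7.7, 5.5]
opening: 0.0209
grasp_force: 49.9
```

Emit:
arm_command(
  series=[
    [0, -0.0005, 0.001, 0],
    [0, -0.0005, 0.002, 0],
    [0, -0.0005, 0.003, 0],
    [0, -0.0005, 0.004, 0],
    [0, -0.0005, 0.004, 0],
  ],
)

```text
time: 12.25
ee_pos: [0.5832, 0.147, 0.0972]
tcp_rot: [180.0, 0.1, 99.0]
wrist_force: [-2.4, -7.5, 6.6]
opening: 0.0208
grasp_force: 50.2
```

Emit:
arm_command(
  series=[
    [-0.0003, -0.0007, 0.001, 0],
    [-0.0003, -0.0007, 0.002, 0],
    [-0.0003, -0.0007, 0.003, 0],
    [-0.0003, -0.0007, 0.004, 0],
    [-0.0003, -0.0007, 0.004, 0],
  ],
)

```text
time: 12.75
ee_pos: [0.5829, 0.1467, 0.094]
tcp_rot: [179.9, 0.1, 99.0]
wrist_force: [-3.9, -9.0, 11.5]
opening: 0.0207
grasp_force: 50.6
```

Emit:
arm_command(
  series=[
    [-0.0003, -0.0007, 0.001, 0],
    [-0.0003, -0.0007, 0.002, 0],
    [-0.0003, -0.0007, 0.003, 0],
    [-0.0003, -0.0007, 0.003, 0],
    [-0.0003, -0.0007, 0.003, 0],
  ],
)

```text
time: 13.25
ee_pos: [0.5825, 0.1464, 0.091]
tcp_rot: [179.9, 0.1, 99.0]
wrist_force: [-2.7, -7.0, 10.7]
opening: 0.0206
grasp_force: 50.7
```

Emit:
arm_command(
  series=[
    [-0.0004, -0.0006, 0.0005, 0],
    [-0.0004, -0.0006, 0.001, 0],
    [-0.0004, -0.0006, 0.0015, 0],
    [-0.0004, -0.0006, 0.002, 0],
    [-0.0004, -0.0006, 0.002, 0],
  ],
)

```text
time: 13.75
ee_pos: [0.5821, 0.1462, 0.089]
tcp_rot: [179.8, 0.0, 99.0]
wrist_force: [-1.8, -6.5, 10.8]
opening: 0.0211
grasp_force: 50.2
```

Emit:
arm_command(
  series=[
    [-0.0003, -0.0004, 0.0005, 0],
    [-0.0003, -0.0004, 0.001, 0],
    [-0.0003, -0.0004, 0.0015, 0],
    [-0.0003, -0.0004, 0.002, 0],
    [-0.0003, -0.0004, 0.002, 0],
  ],
)

```text
time: 14.25
ee_pos: [0.5817, 0.146, 0.0869]
tcp_rot: [179.9, 0.0, 99.0]
wrist_force: [-0.8, -5.9, 10.5]
opening: 0.0212
grasp_force: 50.1
```

Emit:
arm_command(
  series=[
    [-0.0003, -0.0002, 0.0005, 0],
    [-0.0003, -0.0002, 0.001, 0],
    [-0.0003, -0.0002, 0.0015, 0],
    [-0.0003, -0.0002, 0.0015, 0],
    [-0.0003, -0.0002, 0.0015, 0],
  ],
)

```text
time: 14.75
ee_pos: [0.5816, 0.1458, 0.0859]
tcp_rot: [179.8, -0.0, 99.0]
wrist_force: [-3.9, -5.9, 13.3]
opening: 0.0207
grasp_force: 50.6
```

Emit:
arm_command(
  series=[
    [0, 0, 0.0005, 0],
    [0, 0, 0.001, 0],
    [0, 0, 0.001, 0],
    [0, 0, 0.001, 0],
    [0, 0, 0.001, 0],
  ],
)

```text
time: 15.25
ee_pos: [0.5817, 0.1458, 0.0859]
tcp_rot: [179.8, -0.0, 99.0]
wrist_force: [-4.3, -6.3, 19.7]
opening: 0.0212
grasp_force: 51.3
```

Emit:
arm_command(
  series=[
    [-0.0005, -0.0003, -0.0005, 0],
    [-0.001, -0.0006, -0.0005, 0],
    [-0.001, -0.0006, -0.0005, 0],
    [-0.001, -0.0006, -0.0005, 0],
    [-0.001, -0.0006, -0.0005, 0],
  ],
)

```text
time: 15.75
ee_pos: [0.5816, 0.1457, 0.0859]
tcp_rot: [179.7, -0.1, 99.0]
wrist_force: [-2.6, -1.1, 14.4]
opening: 0.0211
grasp_force: 50.8
```

```bash
python3 go.py
python3 - <<'E'
from h import *
C={n:cam(n) for n in("scene","top")}
for n,u in(("scene",(258,185)),("top",(241,209))):
    print(n,[(np.round(d["location"],1).tolist(),round(d["confidence"],2)) for d in bot.mark_of(n,"drift")[:2]])
s=C["scene"]; cv2.imwrite("pics/s3.png",cv2.resize(s["color"][140:230,200:320],(720,540),interpolation=cv2.INTER_CUBIC))
E
```

```text
15.75 pos [0.5816 0.1457 0.0859] rot [ 1.7975e+02 -1.1000e-01  9.9020e+01] F [-2.64 -1.09 14.41] T [-0.21  0.64  0.01] open 0.0211 50.77144145965576
scene [([257.4, 198.1], 0.6)]
top [([420.6, 176.1], 0.66)]
```

View pics/s3.png

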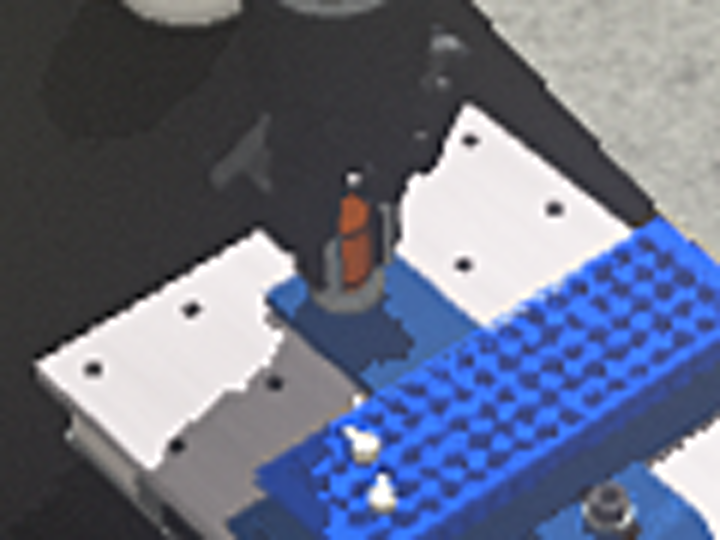

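Emit:
arm_command(
  series=[
    [-0.0002, -0.0005, 0, 0],
    [-0.0002, -0.0005, 0.0003, 0],
    [-0.0002, -0.0005, 0.0007, 0],
    [-0.0002, -0.0005, 0.001, 0],
    [-0.0002, -0.0005, 0.001, 0],
  ],
)

```text
time: 16.45
ee_pos: [0.5815, 0.1457, 0.0858]
tcp_rot: [179.7, -0.1, 99.0]
wrist_force: [-2.3, 0.1, 19.3]
opening: 0.0211
grasp_force: 51.4
```

Rigid stop in z with lateral force near zero, so the collar is seated and the hole axis is at (0.5815, 0.1457). Withdraw straight up.

Emit:
arm_command(
  series=[
    [0, 0, -0.003, 0],
    [0, 0, -0.006, 0],
    [0, 0, -0.012, 0],
    [0, 0, -0.02, 0],
    [0, 0, -0.03, 0],
  ],
)

```text
time: 16.95
ee_pos: [0.5794, 0.1446, 0.1122]
tcp_rot: [-179.9, -0.0, 99.0]
wrist_force: [0.1, -0.2, -1.8]
opening: 0.0207
grasp_force: 49.5
```

Emit:
arm_command(
  series=[
    [0, 0, -0.02, 0],
    [0, 0, -0.045, 0],
    [0, 0, -0.075, 0],
    [0, 0, -0.1, 0],
    [0, 0, -0.105, 0],
  ],
)

```text
time: 17.45
ee_pos: [0.5807, 0.1448, 0.221]
tcp_rot: [179.7, -0.0, 99.0]
wrist_force: [-0.8, 0.2, -0.7]
opening: 0.0211
grasp_force: 49.6
```

```bash
python3 go.py .464 -.3465 .22 71.4
```

```text
17.45 pos [0.5807 0.1448 0.221 ] rot [ 1.7974e+02 -4.0000e-02  9.9000e+01] F [-0.76  0.25 -0.67] T [-0.01 -0.02  0.06] open 0.0211 49.606372117996216
shift [-4.669e-01 -1.921e-01 -2.000e-04] turn 0.4818
```

Emit:
arm_command(
  series=[
    [-0.03, -0.012, 0, 0],
    [-0.07, -0.029, 0, 0],
    [-0.115, -0.047, 0, 0],
    [-0.16, -0.066, 0, 0],
    [-0.205, -0.084, 0, 0],
  ],
)

```text
time: 17.95
ee_pos: [0.5279, -0.0726, 0.2163]
tcp_rot: [-179.9, -0.0, 99.0]
wrist_force: [1.0, -0.4, -0.7]
opening: 0.0205
grasp_force: 49.5
```

Emit:
arm_command(
  series=[
    [-0.045, -0.0185, 0, 0.02],
    [-0.09, -0.037, 0, 0.12],
    [-0.135, -0.0555, 0, 0.24],
    [-0.18, -0.074, 0, 0.36],
    [-0.22, -0.09, 0, 0.482],
  ],
)

```text
time: 18.45
ee_pos: [0.4733, -0.3045, 0.2163]
tcp_rot: [-179.9, -0.0, 71.1]
wrist_force: [0.2, 0.3, -0.5]
opening: 0.0206
grasp_force: 49.5
```

```bash
python3 go.py .4633 -.3481 .13 71.4
```

```text
18.45 pos [ 0.4733 -0.3045  0.2163] rot [-1.7994e+02 -2.0000e-02  7.1070e+01] F [ 0.22  0.29 -0.53] T [-0.01 -0.08  0.  ] open 0.0206 49.53284561634064
shift [-0.0445  0.0048  0.0863] turn -0.0058
```

Emit:
arm_command(
  series=[
    [-0.025, 0.0025, 0.01, 0],
    [-0.0445, 0.0048, 0.03, 0],
    [-0.0445, 0.0048, 0.06, 0],
    [-0.0445, 0.0048, 0.08, 0],
    [-0.0445, 0.0048, 0.083, 0],
  ],
)

```text
time: 18.95
ee_pos: [0.4633, -0.3453, 0.1304]
tcp_rot: [-179.7, -0.1, 71.4]
wrist_force: [-0.6, 0.4, -2.4]
opening: 0.021
grasp_force: 49.5
```

Emit:
arm_command(
  series=[
    [0, 0, 0, 0],
    [0, 0, 0.003, 0],
    [0, 0, 0.006, 0],
    [0, 0, 0.009, 0],
    [0, 0, 0.01, 0],
  ],
)

```text
time: 19.45
ee_pos: [0.4649, -0.3462, 0.1243]
tcp_rot: [180.0, 0.0, 71.4]
wrist_force: [-0.1, 0.2, -1.6]
opening: 0.0206
grasp_force: 49.5
```

```bash
python3 go.py .4633 -.3481 .07 71.4
```

```text
19.45 pos [ 0.4649 -0.3462  0.1243] rot [179.99   0.    71.39] F [-0.11  0.17 -1.56] T [ 0.04 -0.03 -0.  ] open 0.0206 49.515159130096436
shift [-0.0023 -0.001   0.0543] turn -0.0002
```

Emit:
arm_command(
  series=[
    [-0.001, 0, 0.01, 0],
    [-0.0012, 0, 0.02, 0],
    [-0.0012, 0, 0.03, 0],
    [-0.0012, 0, 0.04, 0],
    [-0.0012, 0, 0.047, 0],
  ],
)

```text
time: 19.95
ee_pos: [0.4641, -0.3472, 0.0758]
tcp_rot: [-179.9, -0.0, 71.4]
wrist_force: [-0.1, 0.3, -1.9]
opening: 0.0209
grasp_force: 49.5
```

Emit:
arm_command(
  series=[
    [0, 0, 0.002, 0],
    [0, 0, 0.004, 0],
    [0, 0, 0.006, 0],
    [0, 0, 0.0065, 0],
    [0, 0, 0.0065, 0],
  ],
)

```text
time: 20.45
ee_pos: [0.4646, -0.3475, 0.071]
tcp_rot: [180.0, 0.0, 71.4]
wrist_force: [-0.6, 0.6, -1.6]
opening: 0.0207
grasp_force: 49.5
```

Lower the last 3 mm and release, opening fully.

Emit:
arm_command(
  series=[
    [0, 0, 0.001, 0],
    [0, 0, 0.002, 0],
    [0, 0, 0.003, 0],
    [0, 0, 0.003, 0],
    [0, 0, 0.003, 0],
  ],
)

```text
time: 20.95
ee_pos: [0.4645, -0.3474, 0.0679]
tcp_rot: [180.0, 0.0, 71.4]
wrist_force: [0.7, 1.2, 0.2]
opening: 0.0207
grasp_force: 49.9
```

Emit:
arm_command(
  series=[
    [0, 0, 0, 0],
    [0, 0, 0, 0],
    [0, 0, 0, 0],
    [0, 0, 0, 0],
    [0, 0, 0, 0],
  ],
  hand=0.06,
)

```text
time: 21.45
ee_pos: [0.4645, -0.3474, 0.0678]
tcp_rot: [180.0, 0.0, 71.4]
wrist_force: [-1.0, 0.2, -0.4]
opening: 0.0602
grasp_force: 0.0
```

Emit:
arm_command(
  series=[
    [0, 0, -0.015, 0],
    [0, 0, -0.035, 0],
    [0, 0, -0.055, 0],
    [0, 0, -0.07, 0],
    [0, 0, -0.07, 0],
  ],
)

```text
time: 21.95
ee_pos: [0.4654, -0.3481, 0.1409]
tcp_rot: [179.8, 0.1, 71.4]
wrist_force: [0.8, 0.8, 0.3]
opening: 0.06
grasp_force: 0.0
```

```bash
python3 go.py .491 -.267 .135 71.4
python3 - <<'E'
from h import *
c=cam("scene"); cv2.imwrite("pics/s4.png",cv2.resize(c["color"][270:410,240:400],(640,560),interpolation=cv2.INTER_CUBIC))
E
```

```text
21.95 pos [ 0.4654 -0.3481  0.1409] rot [1.7977e+02 7.0000e-02 7.1380e+01] F [0.84 0.82 0.35] T [ 0.01 -0.02  0.03] open 0.06 0.0
shift [ 0.0851 -0.0017  0.0057] turn -0.0004
```

View pics/s4.png

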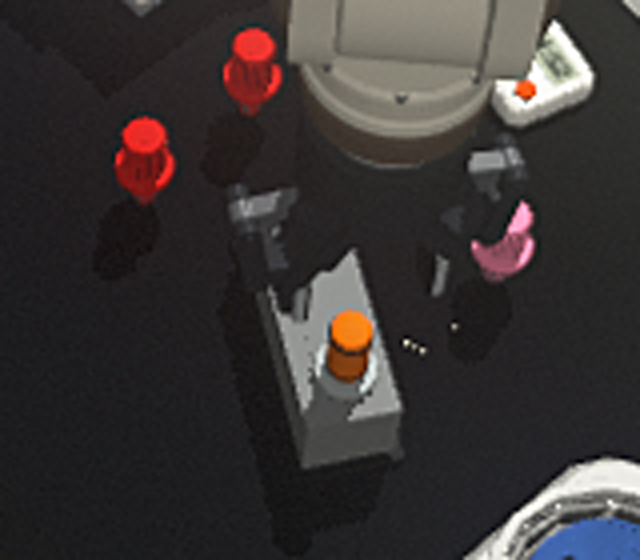

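The drift stands upright in its hole again, at crop (348,350). On to the bolt.

Emit:
arm_command(
  series=[
    [0.03, 0, 0, 0],
    [0.065, -0.0006, 0, 0],
    [0.0849, -0.0006, 0.005, 0],
    [0.0849, -0.0006, 0.02, 0],
    [0.0849, -0.0006, 0.03, 0],
  ],
)

```text
time: 22.5
ee_pos: [0.4905, -0.2664, 0.1056]
tcp_rot: [-179.9, -0.0, 71.4]
wrist_force: [-1.1, -1.3, -0.7]
opening: 0.0599
grasp_force: 0.0
```

Emit:
arm_command(
  series=[
    [0, 0, 0.012, 0],
    [0, 0, 0.026, 0],
    [0, 0, 0.037, 0],
    [0, 0, 0.0405, 0],
    [0, 0, 0.0415, 0],
  ],
)

```text
time: 23.0
ee_pos: [0.4907, -0.2669, 0.0656]
tcp_rot: [-179.9, -0.0, 71.4]
wrist_force: [0.7, -0.5, 0.9]
opening: 0.0602
grasp_force: 0.0
```

Emit:
arm_command(
  series=[
    [0, 0, 0, 0],
    [0, 0, 0, 0],
    [0, 0, 0, 0],
    [0, 0, 0, 0],
    [0, 0, 0, 0],
  ],
  hand=0.0,
)

```text
time: 23.5
ee_pos: [0.4914, -0.267, 0.0671]
tcp_rot: [179.9, 0.0, 71.4]
wrist_force: [-0.2, -0.5, 6.7]
opening: 0.0224
grasp_force: 49.1
```

Emit:
arm_command(
  series=[
    [0, 0, 0, 0],
    [0, 0, -0.01, 0],
    [0, 0, -0.03, 0],
    [0, 0, -0.065, 0],
    [0, 0, -0.105, 0],
  ],
)

```text
time: 24.0
ee_pos: [0.4902, -0.2663, 0.1716]
tcp_rot: [-179.9, -0.0, 71.4]
wrist_force: [0.4, -0.8, -0.6]
opening: 0.0223
grasp_force: 49.1
```

```bash
python3 go.py .5813 .1455 .18 99
```

```text
24.0 pos [ 0.4902 -0.2663  0.1716] rot [-1.7985e+02 -3.0000e-02  7.1380e+01] F [ 0.39 -0.82 -0.61] T [-0.03 -0.1   0.  ] open 0.0223 49.11656677722931
shift [ 0.4193 -0.0452 -0.008 ] turn -0.482
```

Emit:
arm_command(
  series=[
    [0.02, -0.002, -0.01, 0],
    [0.055, -0.006, -0.02, 0],
    [0.1, -0.011, -0.02, 0],
    [0.145, -0.0155, -0.02, 0],
    [0.19, -0.0205, -0.02, 0],
  ],
)

```text
time: 24.5
ee_pos: [0.5323, -0.0786, 0.1917]
tcp_rot: [180.0, -0.0, 71.3]
wrist_force: [1.1, 0.7, -0.7]
opening: 0.0225
grasp_force: 49.2
```

Emit:
arm_command(
  series=[
    [0.045, -0.005, 0, 0],
    [0.09, -0.01, 0, -0.1],
    [0.135, -0.015, 0, -0.22],
    [0.18, -0.0195, 0, -0.35],
    [0.215, -0.023, 0, -0.482],
  ],
)

```text
time: 25.0
ee_pos: [0.5791, 0.1335, 0.1915]
tcp_rot: [-180.0, -0.0, 99.4]
wrist_force: [0.7, -0.1, -1.7]
opening: 0.0226
grasp_force: 49.2
```

Emit:
arm_command(
  series=[
    [0, 0, 0, 0],
    [0, 0, 0, 0],
    [0, 0, 0, 0],
    [0, 0, 0, 0],
    [0, 0, 0, 0],
  ],
)

```text
time: 25.5
ee_pos: [0.5791, 0.1299, 0.1916]
tcp_rot: [180.0, 0.0, 98.9]
wrist_force: [-0.6, -0.1, -1.5]
opening: 0.0227
grasp_force: 49.2
```

```bash
python3 go.py .5815 .1457 .12 99
python3 - <<'E'
from h import *
C={n:cam(n) for n in("scene","top")}; s=C["scene"]
o=bot.get_obs(); p=o["ee_pos"]-[0,0,.041]
print("nose pred",proj(s,p),[(np.round(d["location"],1).tolist(),round(d["confidence"],2)) for d in bot.mark_of("scene","bolt")[:3]])
print("hole pred",proj(s,[.5815,.1457,.0735]),[(np.round(d["location"],1).tolist(),round(d["confidence"],2)) for d in bot.mark_of("scene","carrier_hole")[:3]])
cv2.imwrite("pics/s5.png",cv2.resize(s["color"][130:220,200:320],(720,540),interpolation=cv2.INTER_CUBIC))
E
```

```text
25.5 pos [0.5791 0.1299 0.1916] rot [179.99   0.    98.9 ] F [-0.59 -0.07 -1.46] T [ 0.05  0.   -0.02] open 0.0227 49.2498904466629
shift [0.0152 0.0048 0.0716] turn -0.0018
nose pred [[258.73528385 170.95637976]] [([362.6, 337.6], 0.78), ([258.8, 169.3], 0.65), ([303.9, 298.1], 0.58)]
hole pred [[257.43254252 188.17023476]] [([256.6, 191.1], 0.85)]
```

View pics/s5.png

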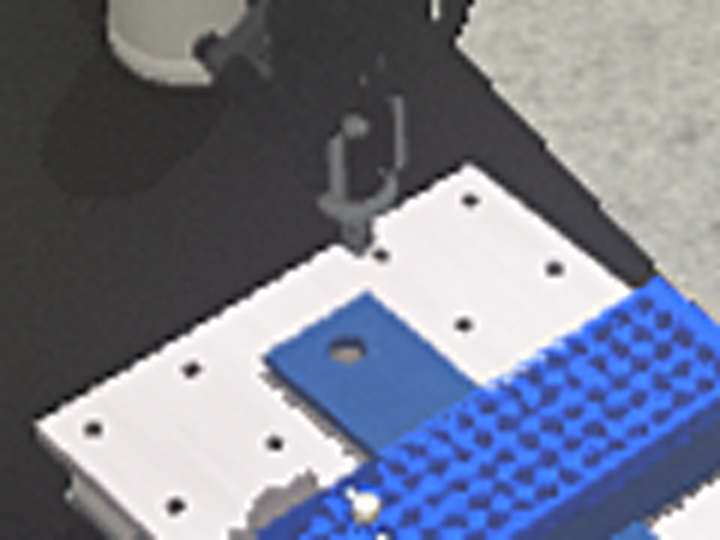

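Emit:
arm_command(
  series=[
    [0.008, 0.0025, 0.01, 0],
    [0.0153, 0.0046, 0.03, 0],
    [0.0153, 0.0046, 0.055, 0],
    [0.0153, 0.0046, 0.071, 0],
    [0.0153, 0.0046, 0.073, 0],
  ],
)

```text
time: 26.2
ee_pos: [0.5799, 0.147, 0.1151]
tcp_rot: [-179.8, 0.0, 99.0]
wrist_force: [-0.2, 0.3, -1.7]
opening: 0.0223
grasp_force: 49.2
```

Emit:
arm_command(
  series=[
    [0, 0, 0.001, 0],
    [0, 0, 0.003, 0],
    [0, 0, 0.005, 0],
    [0, 0, 0.006, 0],
    [0, 0, 0.006, 0],
  ],
)

```text
time: 26.7
ee_pos: [0.5814, 0.1467, 0.1125]
tcp_rot: [180.0, -0.0, 99.0]
wrist_force: [0.1, 0.4, -1.3]
opening: 0.0224
grasp_force: 49.2
```

```bash
python3 go.py .5815 .1457 .11 99
```

```text
26.7 pos [0.5814 0.1467 0.1125] rot [179.98  -0.    98.99] F [ 0.12  0.39 -1.33] T [ 0.01  0.02 -0.03] open 0.0224 49.24652874469757
shift [-0.001  -0.      0.0025] turn -0.0001
```

Emit:
arm_command(
  series=[
    [-0.0008, 0, 0, 0],
    [-0.0008, 0, 0.001, 0],
    [-0.0008, 0, 0.002, 0],
    [-0.0008, 0, 0.003, 0],
    [-0.0008, 0, 0.003, 0],
  ],
)

```text
time: 27.2
ee_pos: [0.5813, 0.1461, 0.1091]
tcp_rot: [-180.0, -0.0, 99.0]
wrist_force: [-0.9, 1.6, -0.7]
opening: 0.0226
grasp_force: 49.2
```

Emit:
arm_command(
  series=[
    [0, 0, 0.001, 0],
    [0, 0, 0.002, 0],
    [0, 0, 0.003, 0],
    [0, 0, 0.003, 0],
    [0, 0, 0.003, 0],
  ],
)

```text
time: 27.7
ee_pos: [0.5813, 0.146, 0.1061]
tcp_rot: [-180.0, -0.0, 99.0]
wrist_force: [-0.2, 2.1, -0.5]
opening: 0.0226
grasp_force: 49.2
```

Emit:
arm_command(
  series=[
    [0.0003, 0, 0.001, 0],
    [0.0003, 0, 0.002, 0],
    [0.0003, 0, 0.003, 0],
    [0.0003, 0, 0.004, 0],
    [0.0003, 0, 0.004, 0],
  ],
)

```text
time: 28.2
ee_pos: [0.5812, 0.1462, 0.102]
tcp_rot: [-180.0, -0.0, 99.0]
wrist_force: [-1.2, 2.3, -1.8]
opening: 0.0228
grasp_force: 49.2
```

Emit:
arm_command(
  series=[
    [0, 0, 0.001, 0],
    [0, 0, 0.002, 0],
    [0, 0, 0.003, 0],
    [0, 0, 0.004, 0],
    [0, 0, 0.004, 0],
  ],
)

```text
time: 28.7
ee_pos: [0.5812, 0.1463, 0.098]
tcp_rot: [-180.0, -0.0, 99.0]
wrist_force: [-2.4, 2.8, -0.7]
opening: 0.0223
grasp_force: 49.2
```

In both holes. Continue, easing sideways.

Emit:
arm_command(
  series=[
    [0.0004, -0.0004, 0.001, 0],
    [0.0004, -0.0004, 0.002, 0],
    [0.0004, -0.0004, 0.003, 0],
    [0.0004, -0.0004, 0.004, 0],
    [0.0004, -0.0004, 0.005, 0],
  ],
)

```text
time: 29.2
ee_pos: [0.5809, 0.1465, 0.0932]
tcp_rot: [180.0, 0.0, 99.0]
wrist_force: [-1.2, 0.6, 0.7]
opening: 0.0223
grasp_force: 49.2
```

Emit:
arm_command(
  series=[
    [0, 0, 0.001, 0],
    [0, 0, 0.002, 0],
    [0, 0, 0.003, 0],
    [0, 0, 0.004, 0],
    [0, 0, 0.004, 0],
  ],
)

```text
time: 29.7
ee_pos: [0.5809, 0.1465, 0.0891]
tcp_rot: [-180.0, 0.0, 99.0]
wrist_force: [0.5, 0.7, -2.4]
opening: 0.0223
grasp_force: 49.2
```

Emit:
arm_command(
  series=[
    [0, 0, 0.001, 0],
    [0, 0, 0.002, 0],
    [0, 0, 0.0025, 0],
    [0, 0, 0.0025, 0],
    [0, 0, 0.0025, 0],
  ],
)

```text
time: 30.2
ee_pos: [0.5809, 0.1466, 0.0867]
tcp_rot: [-180.0, 0.0, 99.0]
wrist_force: [-0.3, 1.4, -0.8]
opening: 0.0231
grasp_force: 49.2
```

Emit:
arm_command(
  series=[
    [0, 0, 0.0005, 0],
    [0, 0, 0.001, 0],
    [0, 0, 0.0015, 0],
    [0, 0, 0.002, 0],
    [0, 0, 0.002, 0],
  ],
)

```text
time: 30.7
ee_pos: [0.5809, 0.1466, 0.0853]
tcp_rot: [180.0, -0.0, 99.0]
wrist_force: [-2.6, 0.8, 4.9]
opening: 0.0226
grasp_force: 49.6
```

Emit:
arm_command(
  series=[
    [0, 0, 0.0005, 0],
    [0, 0, 0.001, 0],
    [0, 0, 0.001, 0],
    [0, 0, 0.001, 0],
    [0, 0, 0.001, 0],
  ],
)

```text
time: 31.2
ee_pos: [0.5809, 0.1467, 0.0852]
tcp_rot: [179.9, -0.0, 99.0]
wrist_force: [-5.3, 1.5, 9.9]
opening: 0.0226
grasp_force: 50.4
```

The flange is down at a hard stop, at the predicted height. Ease off, release and retreat.

Emit:
arm_command(
  series=[
    [0, 0, -0.001, 0],
    [0, 0, -0.001, 0],
    [0, 0, -0.001, 0],
    [0, 0, -0.001, 0],
    [0, 0, -0.001, 0],
  ],
  hand=0.05,
)

```text
time: 31.7
ee_pos: [0.5809, 0.1465, 0.0846]
tcp_rot: [-180.0, 0.0, 99.0]
wrist_force: [-0.5, -0.2, -1.0]
opening: 0.0501
grasp_force: 0.0
```

Emit:
arm_command(
  series=[
    [0, 0, -0.005, 0],
    [0, 0, -0.025, 0],
    [0, 0, -0.06, 0],
    [0, 0, -0.1, 0],
    [0, 0, -0.14, 0],
  ],
)

```text
time: 32.2
ee_pos: [0.5806, 0.1465, 0.2265]
tcp_rot: [-180.0, 0.0, 99.0]
wrist_force: [1.5, -0.0, 0.1]
opening: 0.0504
grasp_force: 0.0
```

Emit:
arm_command(
  series=[
    [-0.03, 0, 0, 0],
    [-0.07, 0, 0, 0],
    [-0.11, 0, 0, 0],
    [-0.15, 0, 0, 0],
    [-0.15, 0, 0, 0],
  ],
)

```text
time: 32.7
ee_pos: [0.6047, -0.0057, 0.2249]
tcp_rot: [180.0, 0.1, 98.8]
wrist_force: [-0.5, 0.2, 1.0]
opening: 0.05
grasp_force: 0.0
```

Run:
```python
from h import *
C={n:cam(n) for n in("scene","top")}; s=C["scene"]
cv2.imwrite("pics/s6.png",np.hstack([cv2.resize(s["color"][140:230,205:295],(400,400)),cv2.resize(s["color"][290:410,260:380],(400,400))]))
```

```text
(no output)
```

View pics/s6.png

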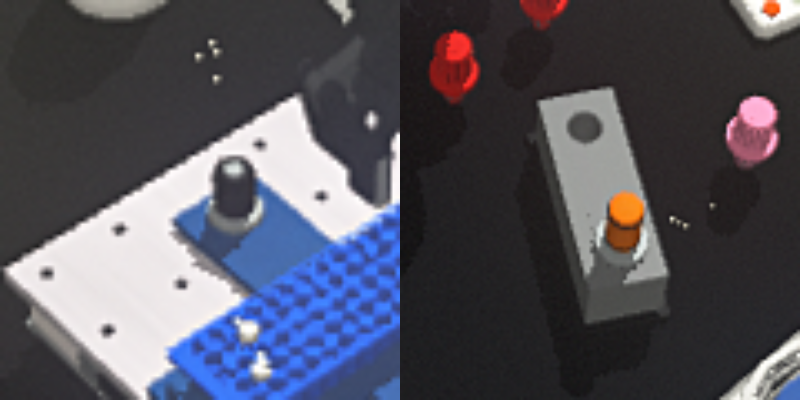

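The bolt is home with its flange on the carrier (left crop, 235,205), and the drift is upright in the stand (right crop, 625,230). Handing in.

```bash
python3 -c "
from workcell import bot
print(bot.job_done())"
```

```text
the job is handed in; nothing more can be done
None
```

I lined the holes up with the drift, put the drift back upright in the pin stand, and seated the bolt with its flange down on the carrier. I handed the job in at about 33 s; no verdict came back.

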